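Fit the keyed hub onto the drive shaft

TASK

Pick up the loose aluminium hub, slide it flange down onto the upright shaft of the grey drive unit and, pressing only lightly, turn it until the brass tab in its bore drops into the shaft's keyway; then push it fully home, so that it takes the stiff black seal ring on the shaft all the way down with it, and let go. Never force it against the shaft or the drive unit, and leave the other parts on the bench where they lie.

Things in the scene. Friction and masses are not known exactly. Their poses are not given: they have to be found in the camera images.
- hub: Loose aluminium drive hub, 0.08 to 0.17 kg, standing flange down on the bench. Origin: centre of its underside; z up along its through bore of 30.4 mm. Round flange 54 mm across, 5 mm thick; above it a hexagonal boss, 42 mm across flats, up to the top at 40 mm. Its flats face 30, 90, 150, 210, 270 and 330 degrees from the hub's x axis
- hub_grip (a point): Point on the hub's axis, 26 mm above its underside, about the middle of the height to grip across two opposite flats of the hexagon; axes as the hub's
- hub_tab (a point): Lower edge of the hub's brass tab, 12 mm from the hub's axis on its +x side; axes as the hub's. The tab, 6 mm wide, reaches inwards from the bore wall to 7.5 mm from the axis and fills only the upper bore, 30 to 40 mm above the underside. A red dash on the top rim marks it
- drive_unit: Grey gear drive unit, fixed to the bench: base plate 112 x 104 mm, housing 84 x 82 mm, 36 mm high; on it a round bearing cap, 54 mm across, top at 42 mm, round the upright shaft in its middle. Origin: centre of its underside, z up. It is damaged by more than 40 N between the hub and the unit, its shaft or seal ring; the contacts are hard
- red_line (a point): Middle of the red paint line, 13 mm long, on the housing's top, 34.5 mm from the shaft's axis in the unit's +x direction. Seen from above, the keyway lies somewhere from 10 to 60 degrees anticlockwise of this line about the shaft; its angle is not measured
- shaft_end (a point): Centre of the upper end of the shaft, 92 mm above the bench; axes as the drive unit's. Shaft: 28 mm across, 50 mm out of the bearing cap, 2.5 mm chamfer at the end, does not turn under light loads; one keyway, 8 mm wide, 7.5 mm deep, open at the top, down its whole length. Off the keyway the tab rides on the flat end, with the hub's underside 62 mm above the bench
- shaft_seat (a point): Point on the shaft's axis, 46 mm above the bench, at the level of the seal ring's top when the ring lies on the bearing cap; axes as the drive unit's. The hub's origin lies here when it is fully home
- seal_ring (a joint): Height in m of the black rubber seal ring's underside above the bearing cap: 0 when pushed fully down, 0.008 to 0.0115 at the start. The ring, 41 mm across and 4 mm thick, sits round the shaft; it slides down under about 6 N, which is more than the hub weighs, and stays where it is left. The hub's underside meets it 4 to 8 mm after the tab has entered the keyway
- ring_top (a point): Centre of the seal ring's top face, on the shaft's axis
- drive_bogie: Bystander: loose geared axle set with four dark wheels, 70 x 69 x 31 mm; origin under its middle
- gear_box_small: Bystander: loose brass U-bracket gearbox with a small motor, 36 x 103 x 28 mm; origin under its middle
- radio_receiver: Bystander: loose black receiver box, 38 x 61 x 17 mm; origin under its middle
- small_plate_brass: Bystander: loose narrow brass plate with a dark block on it, 44 x 112 x 20 mm; origin under its middle
- angle_bracket_brass: Bystander: loose little brass angle bracket, 32 x 42 x 29 mm; origin under its middle
Things that resemble listed ones, but are neither listed nor needed, are in the scene too. Leave any green look-alike of the hub alone.

How it is judged:
By the outcome, as a careful person would: the job done as asked, in the order asked, and still so for the second after the job is handed in, with the robot touching nothing.
It also fails if it takes over 56 s, if anything falls off the work surface, if the arm or the gripper's body presses on something with over 40 N, if the wrist force passes 120 N, or if a joint passes its speed limit or range.

ROBOT

A 6-joint arm with a two-finger parallel gripper is mounted at the origin on a cart in front of the work surface, level with it; the furniture and walls round the work are solid. World frame = base frame: x ahead of the robot, y to its left, z up, the work surface at z = 0. Lengths are in m, angles in rad, forces in N, time in s.
With the tool pointing down it reaches from about 0.3 to 0.775 m from the base axis. Payload 14.6 kg.
Tool frame: the origin (TCP) lies on the centre line of the jaws, within the pads' length; the fingertips stand 11 mm ahead of it and the grasp point (between the pads) lies 8 mm behind it; y points along the fingers, x is the direction in which the jaws open and shut, and the axes are right-handed (so a half turn about y gives the same grasp; the last joint's range is limited). The gripper opens to 94 mm and grips with 3 to 60 N. Pads are 16 mm wide; open, the fingers measure 119 mm over their backs; the gripper's body (75 mm by 177 mm) begins 78 mm behind the grasp point.
Start: joints at [-1.376, 0.3, 1.521, -0, 1.321, -0.067], TCP at [0.142, -0.531, 0.216] pointing down, gripper open.
Joint ranges: [-3.03, 3.03], [-0.79, 2.21], [0.23, 2.52], [-1.04, 4.18], [0, 3.07], [-2.55, 2.55]. Speed limits (rad/s): [2.22, 2.22, 2.57, 3.14, 3.14, 3.14].

INTERFACE

Orientations are given as [roll, pitch, yaw] about the fixed x, y, z axes, in that order (R = Rz(yaw) Ry(pitch) Rx(roll)).
In Python, from station import ctrl, imaging gives the robot as it stands. The module is installed in compiled form; this text tells all that it offers.
- The arm moves only by the tool apply_moves, never from a script. Its argument "deltas" is a list of rows, each an object with "dp": the shift along the tool's x, y, z in m, a list of three; "roll": the turn about the tool's y in rad; "grip": the closure, from -1 (fully open) to 1 (shut). In form: [{"dp": [tx, ty, tz], "roll": roll, "grip": grip}, ...]. A call has 1 to 10 rows; each row shifts and turns the commanded pose from where the row before left it, along the tool's axes as they then stand; what a row does not reach is not made up. A row lasts 1/8 s, in which the tool goes at most 62.5 mm and 10.7 degrees, less where a joint would pass 70% of its speed; a pose out of reach is approached as far as the arm can. A call with a gripper value outside its range is refused whole. The fingers move at their own pace and stop on an object; "newtons" is the grip in N (left out, the last holds). Time passes only in rows, so rows that do not move let the fingers close. It gives the time, the measured TCP pose, the force and the opening at its end, in the units of the state.
- ctrl.get_obs(): the state, without advancing time (a new reading comes with each control period).
- imaging.camera(name): name is "side" or "top"; returns the picture (384x512x3 uint8, blue, green, red); there is no depth.
- imaging.camera_info(name): a dict with "K" (3x3 intrinsics, pixels), "D" ([k1, k2, p1, p2, k3] as OpenCV has them; the pictures are not rectified), "world_from_camera" (4x4, takes a point from camera to world coordinates). Camera axes: x right, y down, z forward; pixel columns grow to the right and rows downward; lengths in m; the calibration is good to about 2 mm. A picture is of the moment at which its call begins. camera_info takes no time and is no camera call.
- ctrl.hand_in(): hands the job in, once; it reports no verdict.
The state is a dict: "time_s": time; "qpos": joint angles; "joint_vel": joint speeds; "tau": joint torques, N m; "ee_pos": TCP position; "eef_rot": TCP orientation; "force": force on the tool from outside, world axes, zero at the start; "moment": the same for the moment, N m; "grip_width": finger opening in m.
Only numpy, scipy, OpenCV 4.12 (cv2) and the standard library are available. Lean on these libraries where they do the work, as an engineer would, in place of code of your own. Each camera call takes 0.05 s, during which the arm holds its last target. There are 200 camera calls.

## Working session

There is one attempt and no reset: what is moved stays moved. The work goes in short steps, Python scripts to look and compute and a tool call to move; the robot and the scene stay as the last step left them, time stands still between calls to the robot, and variables do not carry over. Pictures are saved under pics/ and viewed, about 8 in all and at most 12, crops included, and the job is handed in when it is done.

Besides the shell and the picture viewer there is one more tool, called after "Emit:" by a JSON object that holds its "name" and its "arguments". apply_moves: Moves the arm, as the interface text tells. Its arguments: {"type":"object","properties":{"deltas":{"type":"array"},"newtons":{"type":"number"}},"required":["deltas"]}

```bash
mkdir -p pics; python3 - <<'E'
from station import ctrl, imaging
import cv2, numpy as np
for n in("top","side"):
    cv2.imwrite(f"pics/{n}0.png",cv2.resize(imaging.camera(n),(800,600),interpolation=cv2.INTER_CUBIC))
    i=imaging.camera_info(n); print(n,np.round(i["K"],1).tolist(),np.round(i["D"],3),np.round(i["world_from_camera"],3).tolist())
o=ctrl.get_obs(); print(o)
E
```

```text
top [[424.4, 0.0, 249.5], [0.0, 424.4, 188.5], [0.0, 0.0, 1.0]] [-0.145  0.     0.     0.     0.   ] [[0.012, -0.988, 0.155, 0.369], [-1.0, -0.012, 0.001, 0.006], [0.001, -0.155, -0.988, 1.355], [0.0, 0.0, 0.0, 1.0]]
side [[417.2, 0.0, 255.7], [0.0, 417.2, 193.1], [0.0, 0.0, 1.0]] [0.025 0.    0.    0.    0.   ] [[-0.998, -0.021, 0.066, 0.47], [-0.065, 0.605, -0.793, 0.906], [-0.023, -0.796, -0.605, 0.779], [0.0, 0.0, 0.0, 1.0]]
{'time_s': 0.1, 'qpos': array([-1.37559236e+00,  3.00405442e-01,  1.52151395e+00, -1.82073092e-05,
        1.32071485e+00, -6.66081772e-02]), 'joint_vel': array([-1.71799139e-04, -1.75698965e-03, -1.49529354e-03,  1.03402127e-03,
        9.39759624e-04,  5.48986015e-05]), 'tau': array([-6.61714912e-04, -5.32646334e+01, -3.53284371e+01,  7.09119765e-02,
        2.34872400e-02, -5.99852046e-05]), 'ee_pos': array([ 0.14230156, -0.53103756,  0.21595074]), 'eef_rot': array([-1.57074460e+00,  1.04044622e-03, -1.30897964e+00]), 'force': array([0.49474511, 0.84370486, 0.26794652]), 'moment': array([-0.05283086, -0.02044358, -0.00126513]), 'grip_width': 0.09411553913078194}
```

View pics/top0.png

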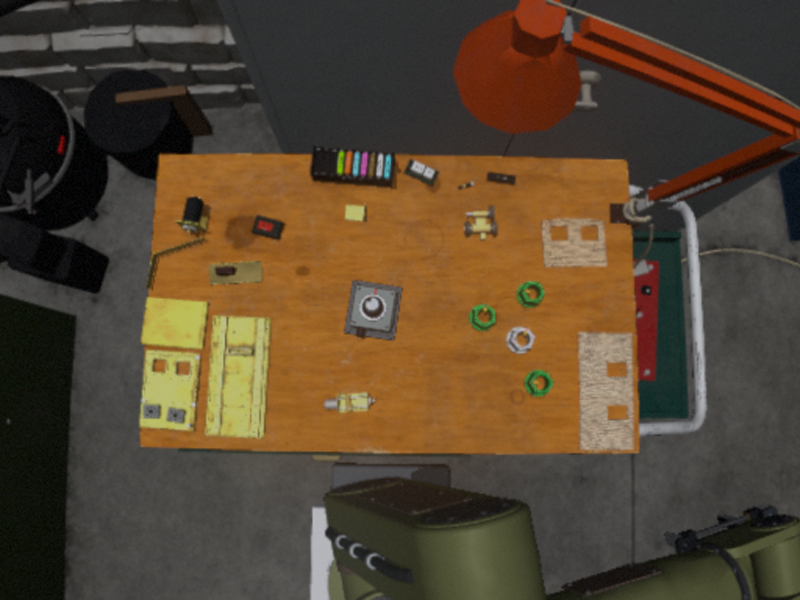

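View pics/side0.png

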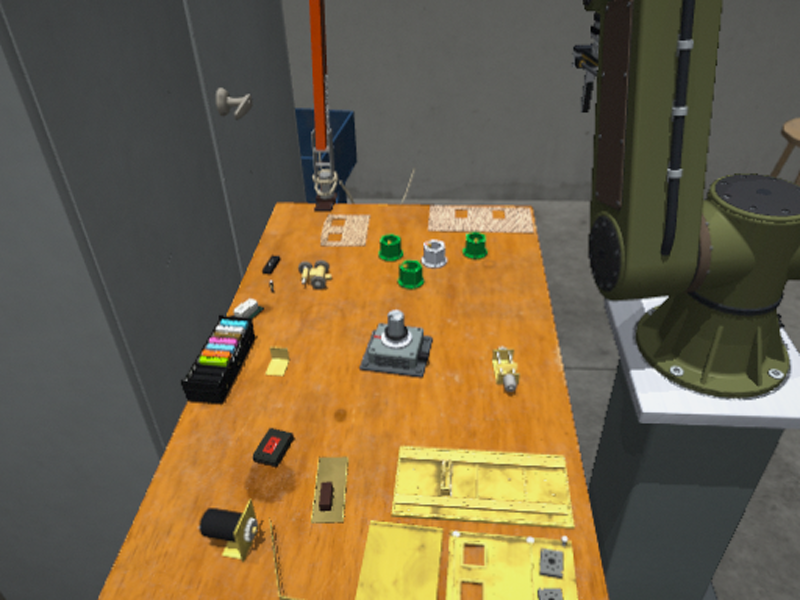

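The picture shows one silver hub, at top (520,340) and side (433,252) in 800-px coordinates. The look-alikes are three green hubs at top (531,293), (482,317) and (538,383). I choose the silver one. The drive unit is at top (373,308). Next are close crops.

```bash
cat > h.py <<'E'
from station import ctrl, imaging
import cv2, numpy as np
def proj(n,P):
    i=imaging.camera_info(n); T=np.linalg.inv(i["world_from_camera"])
    return cv2.projectPoints(np.atleast_2d(np.array(P,float)),cv2.Rodrigues(T[:3,:3])[0],T[:3,3],np.array(i["K"],float),np.array(i["D"],float))[0][:,0]
def at_z(n,uv,z):
    i=imaging.camera_info(n); W=np.array(i["world_from_camera"])
    p=cv2.undistortPoints(np.array(uv,float).reshape(-1,1,2),np.array(i["K"],float),np.array(i["D"],float))[:,0]
    d=np.c_[p,np.ones(len(p))]@W[:3,:3].T
    return W[:3,3]+d*((z-W[2,3])/d[:,2])[:,None]
def crop(im,c,w,s):  # centre px, half width; returns s x s image
    x,y=[int(round(v)) for v in c]; return cv2.resize(im[y-w:y+w,x-w:x+w],(s,s),interpolation=cv2.INTER_CUBIC)
E
python3 - <<'E'
from h import *
t=imaging.camera("top");s=imaging.camera("side")
k=.64
A=[crop(t,(520*k,340*k),20,400),crop(t,(373*k,308*k),24,400)]
B=[crop(s,(433*k,252*k),20,400),crop(s,(396*k,335*k),30,400)]
cv2.imwrite("pics/c1.png",cv2.resize(np.vstack([np.hstack(A),np.hstack(B)]),(600,600)))
for n,c in(("top",(520*k,340*k)),("top",(373*k,308*k)),("side",(433*k,252*k)),("side",(396*k,335*k))): print(n,[round(v) for v in c],at_z(n,[c],.04))
E
```

```text
top [333, 218] [[ 0.48681103 -0.25354233  0.04      ]]
top [239, 197] [[0.54784943 0.04109568 0.04      ]]
side [277, 161] [[ 0.49190983 -0.23500763  0.04      ]]
side [253, 214] [[0.55023382 0.03417752 0.04      ]]
```

View pics/c1.png

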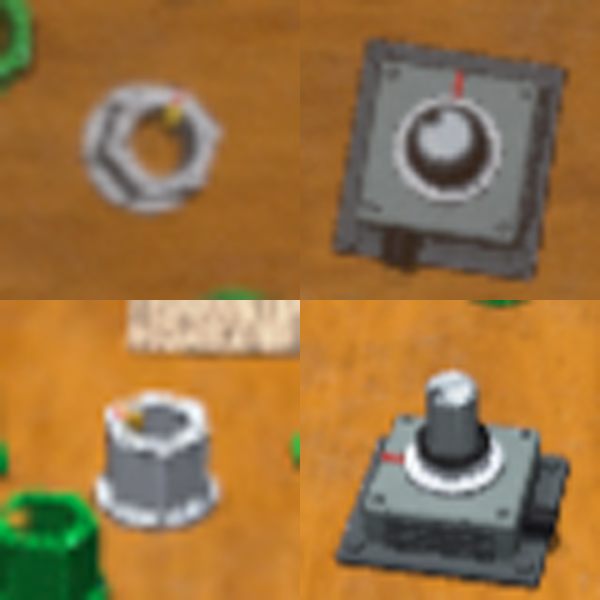

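```bash
cat >> h.py <<'E'
from scipy.optimize import minimize, least_squares
def hubpts(x,y,z,a):
    t=np.linspace(0,2*np.pi,48,endpoint=False); h=a+np.arange(6)*np.pi/3; r=.021/np.cos(np.pi/6)
    f=[np.c_[x+.027*np.cos(t),y+.027*np.sin(t),0*t+z+q] for q in(0,.005)]
    b=[np.c_[x+r*np.cos(h),y+r*np.sin(h),0*h+z+q] for q in(.005,.04)]
    return np.vstack(f),np.vstack(b)
def sil(n,p,o,w,S=8):
    m=np.zeros((2*w*S,2*w*S),np.uint8)
    for q in hubpts(*p):
        u=((proj(n,q)-o+.5)*S-.5); cv2.fillConvexPoly(m,cv2.convexHull(np.round(u*16).astype(np.int32)),255,cv2.LINE_AA,4)
    return cv2.resize(m,(2*w,2*w),interpolation=cv2.INTER_AREA)/255.
E
python3 - <<'E'
from h import *
D={}
for n,c in(("top",(333,217)),("side",(277,162))):
    w=14; o=np.array(c)-w; im=imaging.camera(n)[o[1]:o[1]+2*w,o[0]:o[0]+2*w]
    S=cv2.cvtColor(im,cv2.COLOR_BGR2HSV)[...,1]/255.
    m=np.clip((.55-S)/.35,0,1); 
    mb=(m>.5).astype(np.uint8); cs,_=cv2.findContours(mb,cv2.RETR_EXTERNAL,cv2.CHAIN_APPROX_NONE); c0=max(cs,key=cv2.contourArea)
    f=np.zeros_like(mb); cv2.drawContours(f,[c0],-1,1,-1); k=cv2.dilate(f,np.ones((3,3),np.uint8)); inn=cv2.erode(f,np.ones((3,3),np.uint8))
    m=np.where(inn,1,m*k); D[n]=(o,w,m); print(n,c0[:,0].min(0)+o,c0[:,0].max(0)+o)
for ns in(["top"],["side"],["top","side"]):
    cost=lambda p:sum(((sil(n,(p[0]/100,p[1]/100,0,p[2]/10),D[n][0],D[n][1])-D[n][2])**2).sum() for n in ns)
    best=min((minimize(cost,[48.5,-24.5,a],method="Nelder-Mead",options=dict(initial_simplex=np.array([[48.5,-24.5,a],[49.3,-24.5,a],[48.5,-23.7,a],[48.5,-24.5,a+1.5]]))) for a in(-4,-2)),key=lambda r:r.fun)
    print(ns,best.x,np.degrees(best.x[2]/10),best.fun)
# unit keypoints
t=lambda x,y:(215+(x-300+.5)*.16-.5,173+(y+.5)*.16-.5); s=lambda x,y:(223+(x-300+.5)*.2-.5,184+(y-300+.5)*.2-.5)
obs=[("top",t(447,148),(0,0,.042)),("top",t(460,84),(.0345,0,.036)),("top",t(448,134),(0,0,.092)),("side",s(452,383),(0,0,.092)),("side",s(452.5,461),(0,0,.042)),("side",s(393,458),(.0345,0,.036))]
def res(p,ns=("top","side")):
    c,q=np.cos(p[2]),np.sin(p[2])
    return np.concatenate([proj(n,[p[0]+c*P[0]-q*P[1],p[1]+q*P[0]+c*P[1],P[2]])[0]-uv for n,uv,P in obs if n in ns])
for ns in(("top",),("side",),("top","side")):
    r=least_squares(res,[.55,.04,-.15],args=(ns,),x_scale=[.01,.01,.1]); print(ns,r.x,np.degrees(r.x[2]),np.round(r.fun,1))
E
```

```text
top [324 209] [342 226]
side [270 153] [285 171]
['top'] [ 49.11571895 -25.85621936  -3.03570871] -17.39332971447698 2.752436817864403
['side'] [ 49.12378907 -26.40551345  -3.6040129 ] -20.649472828920185 6.112454079671083
['top', 'side'] [ 49.10812849 -25.96266414  -3.48077324] -19.943361605628674 22.904653626156346
('top',) [ 0.55001126  0.04213672 -0.14604493] -8.36775807492714 [ 0.3  0.1  0.  -0.1 -0.3  0. ]
('side',) [ 0.55015325  0.0399058  -0.16832507] -9.64431584806762 [-0.2  0.6  0.2 -0.6 -0.  -0. ]
('top', 'side') [ 0.5500261   0.04137748 -0.15553611] -8.91156254600805 [ 0.5  0.1  0.4 -0.1 -0.   0.  -0.2  1.   0.2 -0.3 -0.1  0.4]
```

Emit:
{"name": "apply_moves", "arguments": {"deltas": [{"dp": [-0.017,0,0.0407],"roll": 0,"grip": -1},{"dp": [-0.017,0,0.0407],"roll": 0,"grip": -1},{"dp": [-0.017,0,0.0407],"roll": 0,"grip": -1},{"dp": [-0.017,0,0.0407],"roll": 0,"grip": -1},{"dp": [-0.017,0,0.0407],"roll": 0,"grip": -1},{"dp": [-0.017,0,0.0407],"roll": 0,"grip": -1},{"dp": [-0.017,0,0.0407],"roll": 0,"grip": -1},{"dp": [-0.017,0,0.0407],"roll": 0,"grip": -1},{"dp": [-0.017,0,0.0407],"roll": 0,"grip": -1},{"dp": [-0.017,0,0.0407],"roll": 0,"grip": -1}], "newtons": 15}}

```text
time_s: 1.55
ee_pos: [0.4925, -0.2607, 0.2165]
eef_rot: [-1.571, -0.0, -1.309]
force: [-0.7, 0.2, 0.2]
grip_width: 0.0941
```

Emit:
{"name": "apply_moves", "arguments": {"deltas": [{"dp": [0,0.03,0],"roll": -0.148,"grip": -1},{"dp": [0,0.03,0],"roll": -0.148,"grip": -1},{"dp": [0,0.03,0],"roll": -0.149,"grip": -1},{"dp": [0,0,0],"roll": 0,"grip": -1},{"dp": [0,0,0],"roll": 0,"grip": -1}]}}

```text
time_s: 2.17
ee_pos: [0.4919, -0.262, 0.1277]
eef_rot: [-1.57, -0.001, -0.867]
force: [0.3, 0.5, 0.6]
grip_width: 0.0939
```

```bash
python3 - <<'E'
from h import *
o=ctrl.get_obs();print(o["ee_pos"])
s=imaging.camera("side");t=imaging.camera("top")
for n,im in(("side",s),("top",t)):
    u=proj(n,[o["ee_pos"],[.491,-.261,0],[.491,-.261,.04]]);print(n,u)
A=crop(s,(277,145),45,560); 
cv2.imwrite("pics/c2.png",A)
E
```

```text
[ 0.49193227 -0.26197595  0.12771713]
side [[277.55792989 133.31545492]
 [277.4803737  167.10924304]
 [277.5895207  156.98491388]]
top [[341.450859   213.24377976]
 [332.65863228 217.41126209]
 [335.13961837 216.2835662 ]]
```

View pics/c2.png

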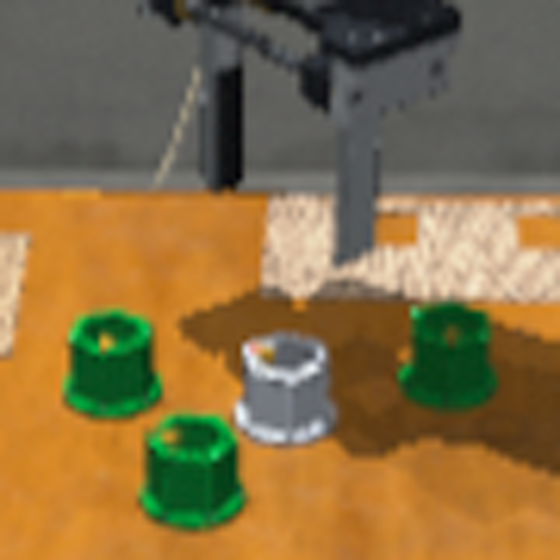

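The crop shows the silver hub (287,390) between the fingers, which are at (215,185) and (355,260). The green hubs are clear of both fingers.

Emit:
{"name": "apply_moves", "arguments": {"deltas": [{"dp": [0,0.03,0],"roll": 0,"grip": -1},{"dp": [0,0.03,0],"roll": 0,"grip": -1},{"dp": [0,0.03,0],"roll": 0,"grip": -1},{"dp": [0,0.015,0],"roll": 0,"grip": -1},{"dp": [0,0.0035,0],"roll": 0,"grip": -1},{"dp": [0,0,0],"roll": 0,"grip": -1}]}}

```text
time_s: 3.02
ee_pos: [0.492, -0.262, 0.0189]
eef_rot: [-1.57, -0.001, -0.864]
force: [-0.6, 0.7, 0.8]
grip_width: 0.094
```

Emit:
{"name": "apply_moves", "arguments": {"deltas": [{"dp": [0,0,0],"roll": 0,"grip": 1},{"dp": [0,0,0],"roll": 0,"grip": 1},{"dp": [0,0,0],"roll": 0,"grip": 1},{"dp": [0,0,0],"roll": 0,"grip": 1},{"dp": [0,0,0],"roll": 0,"grip": 1},{"dp": [0,0,0],"roll": 0,"grip": 1}], "newtons": 15}}

```text
time_s: 3.78
ee_pos: [0.4915, -0.2617, 0.0179]
eef_rot: [-1.571, 0.0, -0.864]
force: [0.2, 0.6, 0.1]
grip_width: 0.0419
```

Emit:
{"name": "apply_moves", "arguments": {"deltas": [{"dp": [0,-0.02,0],"roll": 0,"grip": 1},{"dp": [0,-0.05,0],"roll": 0,"grip": 1},{"dp": [0,-0.05,0],"roll": 0,"grip": 1},{"dp": [0,-0.02,0],"roll": 0,"grip": 1},{"dp": [-0.0321,0,0.0402],"roll": 0,"grip": 1},{"dp": [-0.0321,0,0.0402],"roll": 0,"grip": 1},{"dp": [-0.0321,0,0.0402],"roll": 0,"grip": 1},{"dp": [-0.0321,0,0.0402],"roll": 0,"grip": 1},{"dp": [-0.0321,0,0.0402],"roll": 0,"grip": 1},{"dp": [-0.0321,0,0.0402],"roll": 0,"grip": 1}], "newtons": 25}}

```text
time_s: 5.03
ee_pos: [0.5498, 0.0431, 0.1579]
eef_rot: [-1.571, 0.0, -0.864]
force: [0.2, -0.1, -1.3]
grip_width: 0.042
```

Emit:
{"name": "apply_moves", "arguments": {"deltas": [{"dp": [0,0,0],"roll": -0.144,"grip": 1},{"dp": [0,0,0],"roll": -0.144,"grip": 1},{"dp": [0,0.01,0],"roll": 0,"grip": 1},{"dp": [0,0,0],"roll": 0,"grip": 1},{"dp": [0,0,0],"roll": 0,"grip": 1}]}}

```text
time_s: 5.65
ee_pos: [0.5498, 0.0412, 0.1478]
eef_rot: [-1.571, 0.0, -0.578]
force: [0.1, 0.4, -1.3]
grip_width: 0.0419
```

```bash
python3 - <<'E'
from h import *
o=ctrl.get_obs();print(o["time_s"],o["ee_pos"],o["eef_rot"],o["force"])
s=imaging.camera("side");t=imaging.camera("top")
cv2.imwrite("pics/c3.png",np.hstack([crop(t,(240,195),34,390),crop(s,(253,195),34,390)]))
p=o["ee_pos"]
for n in("top","side"): print(n,proj(n,[[p[0],p[1],p[2]-.018],[p[0],p[1],p[2]+.022],[.55,.0414,.092],[.55,.0414,.042]]).round(1).tolist())
E
```

```text
5.65 [0.5497849  0.04123933 0.14781842] [-1.57093843e+00  2.43876540e-04 -5.78110443e-01] [ 0.13088488  0.42161913 -1.28993495]
top [[237.9, 192.3], [237.6, 190.2], [238.2, 194.1], [238.6, 196.3]]
side [[252.5, 189.7], [252.1, 177.1], [252.8, 201.2], [253.3, 215.6]]
```

View pics/c3.png

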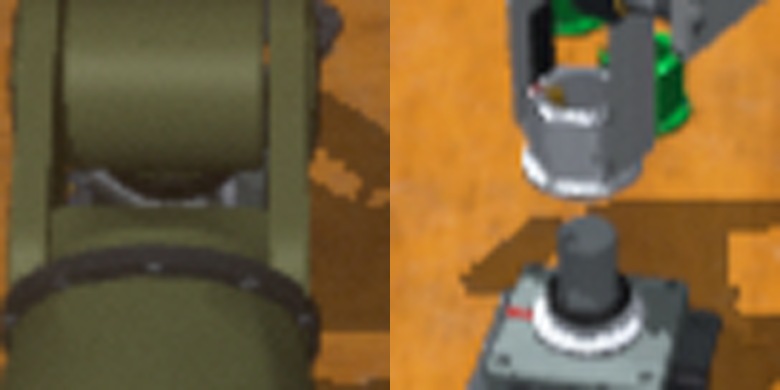

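The side crop shows the hub held level above the shaft: flange centre near x=582, shaft centre near x=587. The tab's red dash is at (540,90), and the top view is blocked by the arm. I'll measure the side offset with sub-pixel edges.

```bash
python3 - <<'E'
from h import *
s=imaging.camera("side")
S=cv2.cvtColor(s,cv2.COLOR_BGR2HSV)[...,1]/255.
def edges(r):
    v=S[r]; g=v<.45; i=253
    a=i
    while g[a-1]:a-=1
    b=i
    while g[b+1]:b+=1
    L=a-1+(v[a-1]-.45)/(v[a-1]-v[a]); R=b+(.45-v[b])/(v[b+1]-v[b]); return L,R
for r in list(range(186,196))+list(range(200,211)):
    try: L,R=edges(r);print(r,round(L,2),round(R,2),round((L+R)/2,2))
    except Exception as e:print(r,e)
p=ctrl.get_obs()["ee_pos"]
f=lambda P:(lambda u:print(u[:,0].min().round(2),u[:,0].max().round(2),((u[:,0].min()+u[:,0].max())/2).round(2)))(proj("side",P))
t=np.linspace(0,2*np.pi,60)
f(np.c_[p[0]+.027*np.cos(t),p[1]+.027*np.sin(t),0*t+p[2]-.0155])
for z in(.088,.07): f(np.c_[.55+.014*np.cos(t),.0414+.014*np.sin(t),0*t+z]); print(proj("side",[.55,.0414,z]))
E
```

```text
186 242.04 264.59 253.31
187 241.57 263.81 252.69
188 241.45 262.77 252.11
189 241.42 262.5 251.96
190 241.54 262.39 251.96
191 242.04 261.82 251.93
192 242.41 261.15 251.78
193 243.74 260.15 251.94
194 245.23 258.34 251.78
195 247.29 256.36 251.82
200 247.82 257.75 252.79
201 247.34 258.18 252.76
202 247.37 258.37 252.87
203 247.5 258.33 252.92
204 247.51 258.23 252.87
205 247.66 258.23 252.94
206 247.78 258.23 253.01
207 247.13 258.39 252.76
208 241.31 258.63 249.97
209 240.69 266.09 253.39
210 240.31 270.23 255.27
242.05 262.86 252.45
247.61 258.13 252.87
[[252.86937825 202.34769893]]
247.84 258.26 253.05
[[253.04943233 207.59241654]]
```

```bash
python3 - <<'E'
from h import *
s=imaging.camera("side");S=cv2.cvtColor(s,cv2.COLOR_BGR2HSV)[...,1]/255.
for c in(250,251,252,253,254):
    print(c,np.round(S[193:203,c],2),s[196:206,c].mean(1).round())
p=ctrl.get_obs()["ee_pos"];t=np.linspace(0,2*np.pi,90)
E=lambda x,y,z,r:proj("side",np.c_[x+r*np.cos(t),y+r*np.sin(t),0*t+z])[:,1]
print("flange bottom",E(p[0],p[1],p[2]-.0179,.027).max(),"shaft top edge",E(.55,.0414,.092,.0115).min(),E(.55,.0414,.0895,.014).min(), E(.55,.0414,.092,.0115).max())
E
```

```text
250 [0.03 0.05 0.28 0.63 0.75 0.67 0.36 0.09 0.09 0.07] [125. 121. 119. 109.  95.  82.  72.  85.  87.  75.]
251 [0.03 0.06 0.31 0.64 0.78 0.57 0.01 0.1  0.1  0.11] [127. 125. 121. 101.  98.  93.  85.  89.  92.  75.]
252 [0.03 0.05 0.3  0.63 0.76 0.56 0.11 0.09 0.1  0.1 ] [130. 127. 121.  98.  98.  99.  97.  97.  94.  82.]
253 [0.06 0.05 0.24 0.58 0.69 0.35 0.09 0.1  0.1  0.1 ] [117.  89.  97.  99.  99.  99.  99. 101.  97.  83.]
254 [0.07 0.06 0.2  0.55 0.64 0.29 0.09 0.1  0.1  0.09] [109.  75.  87.  99.  98.  98. 100. 100.  95.  82.]
flange bottom 195.9644892538169 shaft top edge 198.49957537801433 198.6600228750025 203.88147826722033
```

Emit:
{"name": "apply_moves", "arguments": {"deltas": [{"dp": [-0.0016,0.01,0.0004],"roll": 0,"grip": 1},{"dp": [0,0.015,0],"roll": 0,"grip": 1},{"dp": [0,0.009,0],"roll": 0,"grip": 1},{"dp": [0,0.001,0],"roll": 0,"grip": 1},{"dp": [0,0,0],"roll": 0,"grip": 1}]}}

```text
time_s: 6.48
ee_pos: [0.5488, 0.0426, 0.1131]
eef_rot: [-1.571, -0.0, -0.576]
force: [-0.7, 0.2, -0.9]
grip_width: 0.0416
```

Emit:
{"name": "apply_moves", "arguments": {"deltas": [{"dp": [0,0.001,0],"roll": 0,"grip": 1},{"dp": [0,0.001,0],"roll": 0,"grip": 1},{"dp": [0,0.001,0],"roll": 0,"grip": 1},{"dp": [0,0.001,0],"roll": 0,"grip": 1}]}}

```text
time_s: 6.98
ee_pos: [0.5487, 0.0426, 0.1089]
eef_rot: [-1.571, -0.0, -0.576]
force: [-0.2, -1.1, -0.8]
grip_width: 0.0419
```

Underside is at about 91 mm with no contact. Continuing gently.

Emit:
{"name": "apply_moves", "arguments": {"deltas": [{"dp": [0,0.001,0],"roll": 0,"grip": 1},{"dp": [0,0.001,0],"roll": 0,"grip": 1},{"dp": [0,0.001,0],"roll": 0,"grip": 1},{"dp": [0,0.001,0],"roll": 0,"grip": 1}]}}

```text
time_s: 7.48
ee_pos: [0.5488, 0.0425, 0.105]
eef_rot: [-1.571, -0.0, -0.576]
force: [0.2, -1.2, -0.4]
grip_width: 0.0418
```

Emit:
{"name": "apply_moves", "arguments": {"deltas": [{"dp": [0,0.001,0],"roll": 0,"grip": 1},{"dp": [0,0.001,0],"roll": 0,"grip": 1},{"dp": [0,0.001,0],"roll": 0,"grip": 1},{"dp": [0,0.001,0],"roll": 0,"grip": 1}]}}

```text
time_s: 7.98
ee_pos: [0.5488, 0.0425, 0.101]
eef_rot: [-1.571, -0.0, -0.576]
force: [0.9, -3.9, 1.0]
grip_width: 0.0415
```

The hub is on the shaft with a lateral force of −3.9 N in y, so I'll ease 1 mm toward −y.

Emit:
{"name": "apply_moves", "arguments": {"deltas": [{"dp": [0.0005,0,-0.0008],"roll": 0,"grip": 1},{"dp": [0,0,0],"roll": 0,"grip": 1},{"dp": [0,0,0],"roll": 0,"grip": 1}]}}

```text
time_s: 8.35
ee_pos: [0.5485, 0.0418, 0.1009]
eef_rot: [-1.571, 0.0, -0.576]
force: [0.8, 0.7, -0.5]
grip_width: 0.0419
```

Emit:
{"name": "apply_moves", "arguments": {"deltas": [{"dp": [0,0.002,0],"roll": 0,"grip": 1},{"dp": [0,0.002,0],"roll": 0,"grip": 1},{"dp": [0,0.002,0],"roll": 0,"grip": 1},{"dp": [0,0,0],"roll": 0,"grip": 1}]}}

```text
time_s: 8.85
ee_pos: [0.5486, 0.0417, 0.0948]
eef_rot: [-1.571, 0.0, -0.576]
force: [0.1, -0.4, -0.6]
grip_width: 0.0417
```

Free now. Underside is at about 77 mm; the tab meets the shaft end at 62 mm (TCP ≈ 0.080).

Emit:
{"name": "apply_moves", "arguments": {"deltas": [{"dp": [0,0.003,0],"roll": 0,"grip": 1},{"dp": [0,0.003,0],"roll": 0,"grip": 1},{"dp": [0,0.003,0],"roll": 0,"grip": 1},{"dp": [0,0.003,0],"roll": 0,"grip": 1},{"dp": [0,0.001,0],"roll": 0,"grip": 1},{"dp": [0,0,0],"roll": 0,"grip": 1}]}}

```text
time_s: 9.6
ee_pos: [0.5487, 0.0417, 0.0819]
eef_rot: [-1.571, 0.0, -0.576]
force: [0.3, 0.6, -0.1]
grip_width: 0.0417
```

Emit:
{"name": "apply_moves", "arguments": {"deltas": [{"dp": [0,0.0005,0],"roll": 0,"grip": 1},{"dp": [0,0.0005,0],"roll": 0,"grip": 1},{"dp": [0,0.0005,0],"roll": 0,"grip": 1}]}}

```text
time_s: 9.98
ee_pos: [0.5487, 0.0416, 0.0804]
eef_rot: [-1.571, -0.0, -0.576]
force: [0.5, -0.2, -0.7]
grip_width: 0.0419
```

Emit:
{"name": "apply_moves", "arguments": {"deltas": [{"dp": [0,0.0005,0],"roll": 0,"grip": 1},{"dp": [0,0,0],"roll": 0,"grip": 1}]}}

```text
time_s: 10.22
ee_pos: [0.5487, 0.0417, 0.0799]
eef_rot: [-1.571, 0.0, -0.576]
force: [0.3, 0.0, -1.2]
grip_width: 0.0418
```

Emit:
{"name": "apply_moves", "arguments": {"deltas": [{"dp": [0,0.0005,0],"roll": 0,"grip": 1},{"dp": [0,0,0],"roll": 0,"grip": 1}]}}

```text
time_s: 10.48
ee_pos: [0.5488, 0.0417, 0.0798]
eef_rot: [-1.571, -0.0, -0.576]
force: [-1.3, 0.1, 4.6]
grip_width: 0.042
```

Light contact at about 6 N, hub 62 mm up, as expected on the shaft's flat end. Turning anticlockwise now.

Emit:
{"name": "apply_moves", "arguments": {"deltas": [{"dp": [0,0,0],"roll": -0.035,"grip": 1},{"dp": [0,0,0],"roll": -0.035,"grip": 1},{"dp": [0,0,0],"roll": -0.035,"grip": 1},{"dp": [0,0,0],"roll": -0.035,"grip": 1}]}}

```text
time_s: 10.98
ee_pos: [0.5489, 0.0416, 0.0797]
eef_rot: [-1.571, -0.001, -0.434]
force: [-0.4, -2.2, 4.6]
grip_width: 0.0418
```

Emit:
{"name": "apply_moves", "arguments": {"deltas": [{"dp": [0,0,0],"roll": -0.035,"grip": 1},{"dp": [0,0,0],"roll": -0.035,"grip": 1},{"dp": [0,0,0],"roll": -0.035,"grip": 1},{"dp": [0,0,0],"roll": -0.035,"grip": 1}]}}

```text
time_s: 11.48
ee_pos: [0.5487, 0.0416, 0.0795]
eef_rot: [-1.571, -0.0, -0.294]
force: [1.2, -2.2, 4.7]
grip_width: 0.0417
```

Emit:
{"name": "apply_moves", "arguments": {"deltas": [{"dp": [0,0,0],"roll": -0.035,"grip": 1},{"dp": [0,0,0],"roll": -0.035,"grip": 1},{"dp": [0,0,0],"roll": -0.035,"grip": 1},{"dp": [0,0,0],"roll": -0.035,"grip": 1}]}}

```text
time_s: 11.98
ee_pos: [0.5487, 0.0415, 0.0793]
eef_rot: [-1.571, -0.0, -0.154]
force: [2.6, -2.8, 0.7]
grip_width: 0.0417
```

Emit:
{"name": "apply_moves", "arguments": {"deltas": [{"dp": [0.0005,0.0004,-0.0003],"roll": 0,"grip": 1},{"dp": [0,0,0],"roll": 0,"grip": 1}]}}

```text
time_s: 12.22
ee_pos: [0.5489, 0.0415, 0.0789]
eef_rot: [-1.571, 0.001, -0.156]
force: [-0.1, 0.5, 2.3]
grip_width: 0.0419
```

Emit:
{"name": "apply_moves", "arguments": {"deltas": [{"dp": [0,0.0003,0],"roll": -0.035,"grip": 1},{"dp": [0,0,0],"roll": -0.035,"grip": 1},{"dp": [0,0,0],"roll": -0.035,"grip": 1}]}}

```text
time_s: 12.6
ee_pos: [0.5489, 0.0413, 0.0784]
eef_rot: [-1.571, 0.001, -0.048]
force: [-0.5, 0.3, -0.9]
grip_width: 0.0418
```

Emit:
{"name": "apply_moves", "arguments": {"deltas": [{"dp": [0,0,0],"roll": -0.035,"grip": 1},{"dp": [0,0,0],"roll": -0.035,"grip": 1},{"dp": [0,0,0],"roll": -0.035,"grip": 1}]}}

```text
time_s: 12.98
ee_pos: [0.5491, 0.0413, 0.0787]
eef_rot: [-1.571, 0.0, 0.056]
force: [-0.0, -1.0, -0.5]
grip_width: 0.0416
```

Emit:
{"name": "apply_moves", "arguments": {"deltas": [{"dp": [0,0.0005,0],"roll": 0,"grip": 1},{"dp": [0,0,0],"roll": 0,"grip": 1}]}}

```text
time_s: 13.22
ee_pos: [0.5491, 0.0413, 0.0782]
eef_rot: [-1.571, 0.0, 0.054]
force: [0.4, 0.1, -0.5]
grip_width: 0.0419
```

```bash
python3 - <<'E'
from h import *
o=ctrl.get_obs();print(o["time_s"],o["ee_pos"],o["force"],o["moment"])
s=imaging.camera("side")
cv2.imwrite("pics/c4.png",crop(s,(253,195),34,500))
E
```

```text
13.225 [0.54911533 0.04126793 0.07819482] [ 0.41239708  0.07529162 -0.4669365 ] [ 0.01821876 -0.13913565  0.01885039]
```

View pics/c4.png

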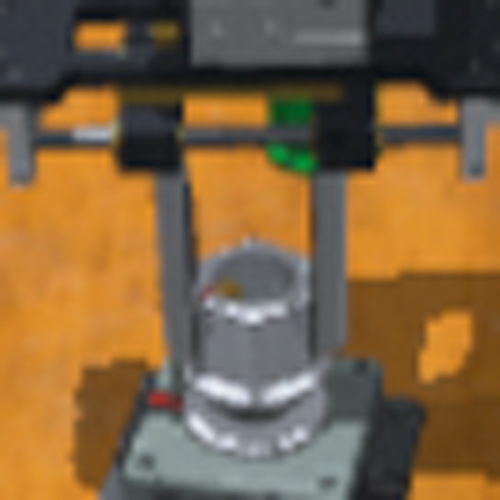

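The crop shows the hub level on the shaft, tab dash at (210,290), red line at (165,398), and a gap still under the flange. I'll go down gently to test whether the tab is in.

Emit:
{"name": "apply_moves", "arguments": {"deltas": [{"dp": [0,0.0005,0],"roll": 0,"grip": 1},{"dp": [0,0,0],"roll": 0,"grip": 1}]}}

```text
time_s: 13.52
ee_pos: [0.5491, 0.0413, 0.0777]
eef_rot: [-1.571, 0.0, 0.054]
force: [-0.0, -0.6, -0.9]
grip_width: 0.0417
```

Emit:
{"name": "apply_moves", "arguments": {"deltas": [{"dp": [0,0.0005,0],"roll": 0,"grip": 1},{"dp": [0,0,0],"roll": 0,"grip": 1}]}}

```text
time_s: 13.78
ee_pos: [0.5491, 0.0413, 0.0772]
eef_rot: [-1.571, 0.0, 0.054]
force: [0.7, 0.1, -0.7]
grip_width: 0.0418
```

Emit:
{"name": "apply_moves", "arguments": {"deltas": [{"dp": [0,0.0005,0],"roll": 0,"grip": 1},{"dp": [0,0.0005,0],"roll": 0,"grip": 1},{"dp": [0,0.0005,0],"roll": 0,"grip": 1}]}}

```text
time_s: 14.15
ee_pos: [0.5491, 0.0413, 0.0757]
eef_rot: [-1.571, 0.0, 0.054]
force: [-0.2, -0.1, -0.4]
grip_width: 0.0418
```

Emit:
{"name": "apply_moves", "arguments": {"deltas": [{"dp": [0,0.0005,0],"roll": 0,"grip": 1},{"dp": [0,0.0005,0],"roll": 0,"grip": 1},{"dp": [0,0.0005,0],"roll": 0,"grip": 1}]}}

```text
time_s: 14.52
ee_pos: [0.5491, 0.0413, 0.0742]
eef_rot: [-1.571, -0.0, 0.054]
force: [0.7, -1.0, -0.9]
grip_width: 0.0415
```

Emit:
{"name": "apply_moves", "arguments": {"deltas": [{"dp": [0,0.0005,0],"roll": 0,"grip": 1},{"dp": [0,0.0005,0],"roll": 0,"grip": 1},{"dp": [0,0.0005,0],"roll": 0,"grip": 1}]}}

```text
time_s: 14.9
ee_pos: [0.5492, 0.0412, 0.073]
eef_rot: [-1.571, -0.0, 0.054]
force: [-2.7, 0.6, 4.7]
grip_width: 0.0417
```

The hub met the ring at about 6 to 7 mm past entry, with roughly 6 N. I'll push on with a firmer grip.

Emit:
{"name": "apply_moves", "arguments": {"deltas": [{"dp": [0,0.0005,0],"roll": 0,"grip": 1},{"dp": [0,0.0005,0],"roll": 0,"grip": 1},{"dp": [0,0.0005,0],"roll": 0,"grip": 1}], "newtons": 40}}

```text
time_s: 15.28
ee_pos: [0.5492, 0.0413, 0.0713]
eef_rot: [-1.571, -0.0, 0.054]
force: [-2.2, -0.7, 4.3]
grip_width: 0.0417
```

Emit:
{"name": "apply_moves", "arguments": {"deltas": [{"dp": [0,0.0005,0],"roll": 0,"grip": 1},{"dp": [0,0.0005,0],"roll": 0,"grip": 1},{"dp": [0,0.0005,0],"roll": 0,"grip": 1}]}}

```text
time_s: 15.65
ee_pos: [0.5492, 0.0413, 0.0697]
eef_rot: [-1.571, -0.0, 0.054]
force: [-2.4, 0.1, 5.3]
grip_width: 0.0419
```

Emit:
{"name": "apply_moves", "arguments": {"deltas": [{"dp": [0,0.0005,0],"roll": 0,"grip": 1},{"dp": [0,0.0005,0],"roll": 0,"grip": 1},{"dp": [0,0.0005,0],"roll": 0,"grip": 1}]}}

```text
time_s: 16.02
ee_pos: [0.5491, 0.0413, 0.0682]
eef_rot: [-1.571, -0.0, 0.054]
force: [-1.4, -0.3, 5.3]
grip_width: 0.042
```

Emit:
{"name": "apply_moves", "arguments": {"deltas": [{"dp": [0,0.0005,0],"roll": 0,"grip": 1},{"dp": [0,0.0005,0],"roll": 0,"grip": 1},{"dp": [0,0.0005,0],"roll": 0,"grip": 1}]}}

```text
time_s: 16.4
ee_pos: [0.5491, 0.0413, 0.0667]
eef_rot: [-1.571, -0.0, 0.054]
force: [-2.5, -0.5, 5.1]
grip_width: 0.0419
```

Emit:
{"name": "apply_moves", "arguments": {"deltas": [{"dp": [0,0.0005,0],"roll": 0,"grip": 1},{"dp": [0,0.0005,0],"roll": 0,"grip": 1},{"dp": [0,0.0005,0],"roll": 0,"grip": 1}]}}

```text
time_s: 16.77
ee_pos: [0.5492, 0.0413, 0.0652]
eef_rot: [-1.571, -0.0, 0.054]
force: [-0.5, 0.2, 5.6]
grip_width: 0.0414
```

Emit:
{"name": "apply_moves", "arguments": {"deltas": [{"dp": [0,0.0005,0],"roll": 0,"grip": 1},{"dp": [0,0.0003,0],"roll": 0,"grip": 1}]}}

```text
time_s: 17.02
ee_pos: [0.5492, 0.0413, 0.0644]
eef_rot: [-1.571, -0.0, 0.054]
force: [-2.0, -0.0, 4.8]
grip_width: 0.0417
```

Emit:
{"name": "apply_moves", "arguments": {"deltas": [{"dp": [0,0.0003,0],"roll": 0,"grip": 1},{"dp": [0,0,0],"roll": 0,"grip": 1}]}}

```text
time_s: 17.27
ee_pos: [0.5491, 0.0413, 0.0641]
eef_rot: [-1.571, -0.0, 0.054]
force: [-1.2, 0.0, 4.6]
grip_width: 0.0417
```

Emit:
{"name": "apply_moves", "arguments": {"deltas": [{"dp": [0,0.0003,0],"roll": 0,"grip": 1},{"dp": [0,0,0],"roll": 0,"grip": 1}]}}

```text
time_s: 17.52
ee_pos: [0.5491, 0.0413, 0.0639]
eef_rot: [-1.571, -0.0, 0.054]
force: [-0.7, -0.1, 5.0]
grip_width: 0.0417
```

Emit:
{"name": "apply_moves", "arguments": {"deltas": [{"dp": [0,0.0003,0],"roll": 0,"grip": 1},{"dp": [0,0,0],"roll": 0,"grip": 1}]}}

```text
time_s: 17.77
ee_pos: [0.5492, 0.0413, 0.0639]
eef_rot: [-1.571, -0.0, 0.054]
force: [-4.0, -0.2, 8.9]
grip_width: 0.0415
```

Emit:
{"name": "apply_moves", "arguments": {"deltas": [{"dp": [0,0.0003,0],"roll": 0,"grip": 1},{"dp": [0,0,0],"roll": 0,"grip": 1}]}}

```text
time_s: 18.02
ee_pos: [0.5492, 0.0413, 0.0638]
eef_rot: [-1.571, -0.0, 0.054]
force: [-3.7, 0.4, 12.8]
grip_width: 0.0419
```

Emit:
{"name": "apply_moves", "arguments": {"deltas": [{"dp": [0,0.0003,0],"roll": 0,"grip": 1},{"dp": [0,0,0],"roll": 0,"grip": 1}]}}

```text
time_s: 18.27
ee_pos: [0.5492, 0.0413, 0.0638]
eef_rot: [-1.571, -0.0, 0.054]
force: [-6.9, 0.1, 14.9]
grip_width: 0.0416
```

It's seated: height holds at 0.0638 while the force rises. I'll relieve the load, let go and retreat.

Emit:
{"name": "apply_moves", "arguments": {"deltas": [{"dp": [0,-0.0006,0],"roll": 0,"grip": 1},{"dp": [0,0,0],"roll": 0,"grip": -1},{"dp": [0,0,0],"roll": 0,"grip": -1},{"dp": [0,0,0],"roll": 0,"grip": -1},{"dp": [0,0,0],"roll": 0,"grip": -1},{"dp": [0,0,0],"roll": 0,"grip": -1},{"dp": [0,0,0],"roll": 0,"grip": -1}]}}

```text
time_s: 19.15
ee_pos: [0.5491, 0.0413, 0.0635]
eef_rot: [-1.571, -0.0, 0.054]
force: [-0.4, 0.4, -0.9]
grip_width: 0.0936
```

Emit:
{"name": "apply_moves", "arguments": {"deltas": [{"dp": [0,-0.01,0],"roll": 0,"grip": -1},{"dp": [0,-0.03,0],"roll": 0,"grip": -1},{"dp": [0,-0.04,0],"roll": 0,"grip": -1},{"dp": [0,-0.04,0],"roll": 0,"grip": -1},{"dp": [0,-0.03,0],"roll": 0,"grip": -1},{"dp": [0,0,-0.05],"roll": 0,"grip": -1},{"dp": [0,0,-0.05],"roll": 0,"grip": -1},{"dp": [0,0,-0.03],"roll": 0,"grip": -1},{"dp": [0,0,0],"roll": 0,"grip": -1}]}}

```text
time_s: 20.27
ee_pos: [0.556, -0.0901, 0.2141]
eef_rot: [-1.571, -0.0, 0.051]
force: [-0.2, -0.8, -0.4]
grip_width: 0.0942
```

```bash
python3 - <<'E'
from h import *
o=ctrl.get_obs();print(o["time_s"],o["ee_pos"],o["force"])
s=imaging.camera("side");t=imaging.camera("top")
cv2.imwrite("pics/c5.png",np.hstack([crop(t,(240,195),30,390),crop(s,(253,205),30,390)]))
for n in("top","side"):
  for p in((.5495,.0413,.046),(.5495,.0413,.051),): 
    f,b=hubpts(*p,.577); u=proj(n,f[48:]);print(n,u.min(0).round(1),u.max(0).round(1),proj(n,b[6:]).min(0).round(1),proj(n,b[6:]).max(0).round(1))
E
```

```text
20.275 [ 0.55602366 -0.09008798  0.2140572 ] [-0.15109648 -0.75984696 -0.3596043 ]
top [229.9 187.5] [247.3 204.8] [230.3 187.5] [246.3 201.6]
top [229.8 187.3] [247.3 204.6] [230.2 187.2] [246.3 201.4]
side [243.5 206.7] [263.4 219.5] [245.1 197.3] [261.  208.7]
side [243.4 205.3] [263.3 218.1] [245.  195.9] [260.9 207.2]
```

View pics/c5.png

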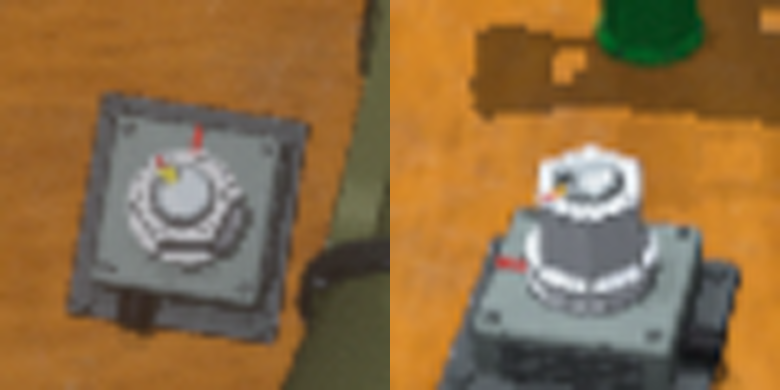

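The picture shows the hub down on the bearing cap, with the shaft end at (183,195) above the hub top. The tab is in the keyway at (168,172), and the side-view rim top sits at row 197.3, which matches the 46 mm seat. Handing in.

```bash
python3 -c "
from station import ctrl
print(ctrl.hand_in())"
```

```text
the job is handed in; nothing more can be done
None
```

The hub is fully home on the drive unit's shaft, with the tab in the keyway and the seal ring pushed down. I've let go and handed the job in. It took about 20 s of the 56 s allowed.

- **Pick-up:** I took the silver hub across two flats and left the green look-alikes and the other parts alone.
- **Finding the keyway:** I lowered the hub onto the shaft, corrected about 1 mm after a 4 N sideways push, and rested the tab on the shaft end at about 6 N. Turning anticlockwise, the tab dropped in about 42° from the red line.
- **Pushing home:** the ring slid down at about 6 N. The hub then stopped moving and the force rose to about 16 N with some 7 N sideways. These readings come from the end of each move; they stayed well under the 40 N limit.
- **Last checks:** the hub stopped within about 0.1 mm of the expected height. The last side image agrees with the hub's underside at 46 mm, with the shaft end showing through the bore. The gripper is open and clear of everything.

The two cameras disagreed with each other and with the arm by 1–2 mm, which I corrected by comparing the hub and shaft directly and by feel. The ring is hidden under the hub, so I judged its position from the hub's height and the force only.

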